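# Split the two-part bench mould and hook it open

## Task

Split the bench mould: draw its sliding half off the fixed half, past the spring catch that holds them together, until it is fully open against its stops. Then swing the yellow hook in until its fork sits fully home around the steel pin on the sliding half, so the mould stays open, and let go. Leave the hammer, the brush and the loose brass casting where they lie.

Things in the scene. Friction and masses are not known exactly. Their poses are not given: they have to be found in the camera images.
- mould: Aluminium mould on a dark steel base, fixed to the table. Origin on the table at the base's middle, z up (mm). Base x -85..95, y -110..110, 12 high. Fixed half: block x -40..40, y -100..-55, top z 62. Sliding half: block x -40..40, 36 long in y, top z 62; shut at y -55..-19, slides +y on two rods to rubber stop collars. End block y 90..105, top z 52.
- mould_half (a joint): Opening of the sliding half along the mould's +y, in m: 0 shut (held by the spring catch), 0.070 fully open at the stops. It runs with about 2 N of friction and stays where it is left.
- lug (a point): Middle of the top face of the red pull lug, an upright plate on top of the sliding half: 40 mm in the mould's x, 10 mm thick in y, standing from z 62 to z 98 mm. It may be pushed from the fixed half's side (the fixed half's top there is at z 62) or pinched across its 10 mm.
- hook (a joint): Angle of the yellow hook, in rad: 0 closed (lying along the mould's +y, against its own stop, fork around the catch pin if the mould is fully open), growing as it swings out to the mould's +x side; limit 1.6. Vertical hinge axis, stiff (0.05 N m), stays where it is left.
- hook_hinge (a point): Point on the hook's vertical hinge axis, at the mould's x 58, y -77.5, z 44 mm. The hook is a yellow bar 8 x 8 mm (z 40..48), 124 mm long, with a fork near its end that opens towards the mould's -x when closed: two 6 mm prongs with an 18 mm gap centred 110.5 mm from the hinge.
- hook_knob (a point): Middle of the top of the hook's black round knob, 14 mm in diameter, z 48 to z 85 mm, on the bar behind the fork: with the hook closed it lies 110.5 mm in +y and 13 mm in +x from the hinge.
- catch_pin (a point): Top of the upright steel catch pin, 8 mm in diameter, z 34 to z 56 mm, on a ledge at the +x side of the sliding half (at the mould's x 58, 18 mm out from the block's side face, level with the block's middle in y); it travels with the sliding half and stands in the middle of the closed fork when the mould is fully open.
- hammer: Hammer lying on the table, 240 mm long, handle to its -x, about 0.35 kg. Bystander.
- brush: Hand brush lying on the table, 200 mm long, handle to its -x. Bystander.
- casting: Small brass toothed casting, 64 mm across, 32 mm high, standing on the table; origin at the centre of its underside. Bystander.
- spring_catch (a point): Top of the red spring-catch housing (22 x 20 mm, top at z 46) on the base at the mould's -x side, beside the shut sliding half. Its spring-loaded brass roller holds the halves together: about 10 to 15 N along +y is needed over the first 10 mm of travel.

How it is judged:
On the way:
1. the sliding half is drawn fully open (within 5 mm of its stops) while the hook is still swung out (value of joint mould_half above 0.065 m and value of joint hook above 0.3 rad), for 0.2 s.
At the end, for the whole second after the job is handed in: The sliding half is open to within 7 mm of its stops, the hook is closed to within 0.06 rad with its fork around the catch pin (knob within 22 mm of the pin's axis), and both are at rest (value of joint mould_half above 0.063 m and value of joint hook below 0.06 rad and horizontal distance between hook_knob and catch_pin below 0.022 m and velocity of joint mould_half between -0.01 and 0.01 m/s and velocity of joint hook between -0.05 and 0.05 rad/s); the robot touches nothing.
It fails at once if the hammer, the brush or the loose casting is moved by more than 30 mm (distance of any of hammer, brush, casting from where it was at the start of the episode above 0.03 m).
It also fails if it takes over 46 s, if anything falls off the work surface, if the arm or the gripper's body presses on something with over 40 N, if the wrist force passes 120 N, or if a joint passes its speed limit or range.

## Robot

A 6-joint arm with a two-finger parallel gripper is mounted at the origin on the work surface. World frame = base frame: x ahead of the robot, y to its left, z up, the work surface at z = 0. Lengths are in m, angles in rad, forces in N, time in s.
With the tool pointing down it reaches from about 0.35 to 0.975 m from the base axis. Payload 4.9 kg.
Tool frame: the origin (TCP) lies midway between the tips of the shut fingers; the grasp point (between the pads) lies 19 mm behind it; z points along the fingers, y is the line along which they close (so a half turn about z gives the same grasp; the last joint's range is limited). The gripper opens to 85 mm and grips with 20 to 120 N. Pads are 22 mm wide; open, the fingers measure 114 mm over their backs; the gripper's body (76 mm by 85 mm) begins 54 mm behind the grasp point. The pads swing forward as they close: fully open they stand 13 mm farther back than shut.
Start: joints at [-1.411, 0.053, 1.613, -0, 1.476, -0.119], TCP at [0.172, -0.601, 0.206] pointing down, gripper open.
Joint ranges: [-3.01, 3.01], [-1.01, 2.22], [0.06, 2.58], [-1.02, 4.17], [0.09, 2.62], [-3.14, 3.14]. Speed limits (rad/s): [2.57, 2.57, 3.14, 3.14, 3.14, 3.14].

## Interface

Orientations are given as a rotation vector (axis times angle).
In Python, from station import ctrl, optics, job gives the robot as it stands.
- The arm moves only by the shell command python3 -m jog 'ROWS' [OPENING] [FORCE]. ROWS is JSON, a list of rows, each a list of 2 entries, a list of its own where there are three numbers: the shift along the tool's x, y, z in m, then the turn, a rotation vector about the tool's x, y, z in rad. A call has 1 to 5 rows; each row is the pose to reach, as a shift and turn from the pose commanded when the call began, along the tool's axes at that moment; what a row does not reach only later rows make up. A row lasts 1/10 s, in which the tool goes at most 50 mm and 8.59 degrees, less where a joint would pass 70% of its speed; a pose out of reach is approached as far as the arm can. A call with a gripper value outside its range is refused whole. OPENING is the opening, from 0 (shut) to 1 (fully open), set as the call begins (- or left out, the last holds). The fingers move at their own pace and stop on an object; FORCE is the grip in N (left out, the last holds). Time passes only in rows, so rows that repeat a pose let the fingers close. It gives the time, the measured TCP pose, the force, the opening and the grip force at its end, in the units of the state.
- ctrl.get_obs(): the state, without advancing time (a new reading comes with each control period).
- optics.get_image(name): name is "scene" or "top" or "wrist"; returns a dict with "image" (480x640x3 uint8, blue, green, red), "fx", "fy", "cx", "cy" (pixels), "rvec" (rotation vector, rad) and "tvec" (3), from world to camera coordinates, as OpenCV has them; the wrist camera has in their place "mount" (4x4, takes a point from camera to tool coordinates, whose origin is the TCP and whose axes are the flange's). Camera axes: x right, y down, z forward; pixel columns grow to the right and rows downward; lengths in m; the calibration is good to about 2 mm. A picture is of the moment at which its call begins: read the wrist's pose just before it. There is no depth.
- job.finish_job(): hands the job in; it is judged then, once.
The state is a dict: "t": time; "q": joint angles; "dq": joint speeds; "effort": joint torques, N m; "tool_pos": TCP position; "tool_rot": TCP orientation; "contact_force": force on the tool from outside, world axes, zero at the start; "wrist_torque": the same for the moment, N m; "opening": finger opening in m; "grip_force": force on a finger pad.
Only numpy, scipy, OpenCV 4.12 (cv2) and the standard library are available. Lean on these libraries where they do the work, as an engineer would, in place of code of your own. Each camera call takes 0.05 s, during which the arm holds its last target. There are 200 camera calls.

## Working session

There is one attempt and no reset: what is moved stays moved. The work goes in short steps, Python scripts to look and compute and a shell command to move; the robot and the scene stay as the last step left them, time stands still between calls to the robot, and variables do not carry over. Pictures are saved under pics/ and viewed, at most 10 in all, crops included, and the job is handed in when it is done.

```bash
mkdir -p pics; ls; python3 - <<'E'
from station import ctrl, optics
import cv2, numpy as np, pickle
d={}
for n in("scene","top"):
    r=optics.get_image(n); d[n]=r; cv2.imwrite(f"pics/{n}0.png",r["image"])
    print(n,r["fx"],r["cx"],r["cy"],(-cv2.Rodrigues(np.array(r["rvec"]))[0].T@np.array(r["tvec"]).reshape(3)).round(3))
pickle.dump(d,open("d0.pkl","wb"))
o=ctrl.get_obs();print(o["t"],o["tool_pos"],o["tool_rot"])
E
```

```text
pics
scene 527.9897099358999 311.9556223406772 240.5263800240683 [ 1.043 -0.55   0.8  ]
top 438.4247924346042 324.8886492045854 241.2612753203065 [0.566 0.038 1.   ]
0.1 [ 0.17189915 -0.60026136  0.20437303] [-3.10927321e+00 -4.36265228e-01  9.48821506e-05]
```

View pics/top0.png

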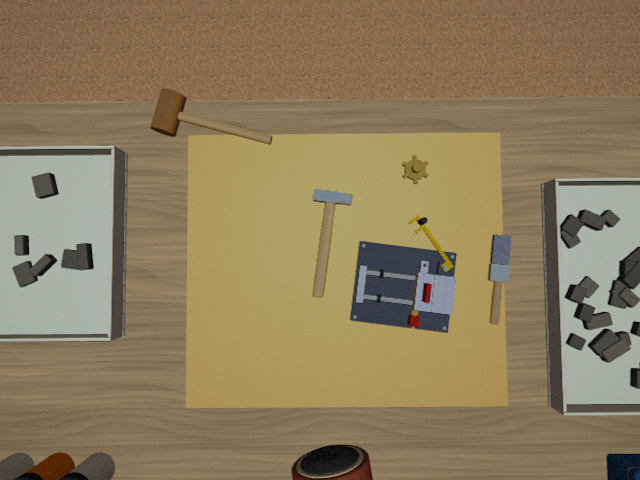

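View pics/scene0.png

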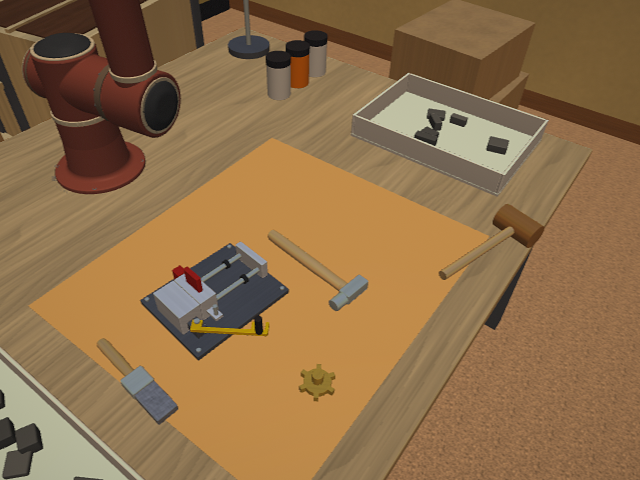

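The top view shows the mould around (404,287) with its +y toward image left and +x toward image top. The lug is at (427,293), the catch at (414,319), the hinge at (448,267) and the knob at (423,220). The hammer lies to the left of the mould, the brush to the right and the casting above. Next I'll measure these.

```bash
cat > h.py <<'E'
import cv2, numpy as np
def ray(r,u,v):
    R=cv2.Rodrigues(np.array(r["rvec"],float))[0]; t=np.array(r["tvec"],float).reshape(3)
    d=R.T@np.array([(u-r["cx"])/r["fx"],(v-r["cy"])/r["fy"],1.]); return -R.T@t,d
def onz(r,u,v,z):
    c,d=ray(r,u,v); return c+d*(z-c[2])/d[2]
def blobs(m,a=20):
    n,l,s,c=cv2.connectedComponentsWithStats(m.astype(np.uint8)); return [(s[i,4],c[i].round(1),s[i,:4],l==i) for i in range(1,n) if s[i,4]>=a]
E
python3 - <<'E'
import pickle
from h import *
r=pickle.load(open("d0.pkl","rb"))["top"]; im=r["image"]; hsv=cv2.cvtColor(im,cv2.COLOR_BGR2HSV)
H,S,V=[hsv[...,i].astype(int) for i in range(3)]
roi=np.zeros(H.shape,bool); roi[200:340,340:475]=1
red=((H<6)|(H>174))&(S>150)&(V>80)&roi
yel=(H>22)&(H<32)&(S>200)&roi
for n,m,z in(("red",red,.098),("yel",yel,.048),("blk",(V<45)&roi,.085)):
    for b in blobs(m,15): print(n,b[0],b[1],b[2],onz(r,*b[1],z).round(4))
# base quad: everything not mat, bench dark-blue
m=(((H>100)&(H<130)&(V<110))&roi).astype(np.uint8)
c=max(cv2.findContours(m,0,2)[0],key=cv2.contourArea); hull=cv2.convexHull(c)
rc=cv2.minAreaRect(hull); print(rc)
P=np.array([onz(r,*p,.012)[:2] for p in cv2.boxPoints(rc)]);print(P.round(4),[np.linalg.norm(P[i]-P[i-1]).round(4) for i in range(4)],P.mean(0).round(4))
for b in blobs(m>0,50): print(b[:3])
print([im[y,x] for x,y in((430,235),(448,267),(423,220))])
crop=cv2.resize(im[205:340,340:470],None,fx=4.4,fy=4.4,interpolation=2); cv2.imwrite("pics/c1.png",crop)
E
```

```text
red 85 [427.6 292.8] [425 284   6  19] [ 0.507  -0.1651  0.098 ]
red 90 [414.2 321. ] [410 316  10  11] [ 0.45   -0.1367  0.098 ]
yel 30 [414.9 219.2] [409 216  12   7] [ 0.6634 -0.152   0.048 ]
yel 226 [436.2 246.7] [415 223  38  49] [ 0.6031 -0.197   0.048 ]
blk 39 [422.1 220.8] [418 218   9   7] [ 0.6561 -0.1596  0.085 ]
blk 16 [437.3 267.6] [436 262   3  12] [ 0.5581 -0.1892  0.085 ]
blk 25 [381.1 273.6] [379 270   5   8] [ 0.5466 -0.0723  0.085 ]
blk 22 [378.3 298. ] [376 294   5   9] [ 0.4962 -0.0657  0.085 ]
((402.9153747558594, 286.17694091796875), (96.87112426757812, 79.01011657714844), 7.125016689300537)
[[ 0.4435 -0.01  ]
 [ 0.6188 -0.034 ]
 [ 0.59   -0.2497]
 [ 0.4155 -0.2238]] [np.float64(0.2156), np.float64(0.1769), np.float64(0.2176), np.float64(0.1764)] [ 0.517  -0.1294]
(np.int32(3395), array([391.6, 278.9]), array([351, 242, 103,  85], dtype=int32))
(np.int32(69), array([451.1, 257. ]), array([445, 252,  11,  15], dtype=int32))
(np.int32(907), array([388.4, 286.8]), array([364, 275,  49,  25], dtype=int32))
(np.int32(494), array([433.3, 320.9]), array([418, 311,  31,  21], dtype=int32))
[array([  0, 139, 162], dtype=uint8), array([ 44, 134, 151], dtype=uint8), array([43, 44, 44], dtype=uint8)]
```

View pics/c1.png

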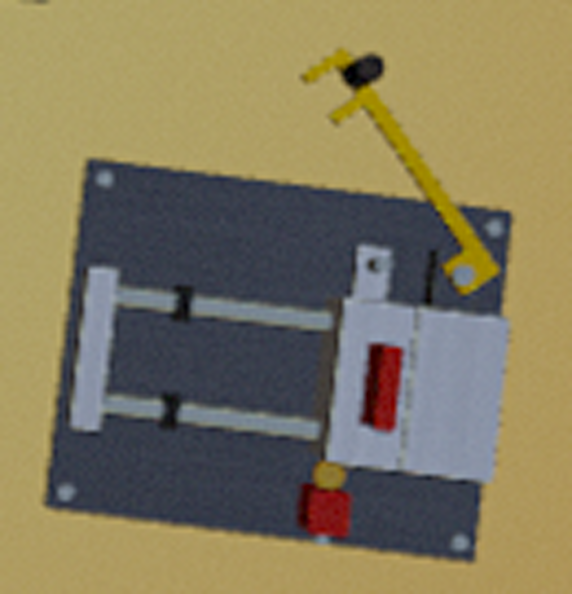

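Mould pose is about (0.512, −0.129) with yaw −7.6°, and the lug and knob positions agree with it. The hook sits at about 0.82 rad. Plan: push the lug with shut fingers, then grip the knob and swing the hook in.

```bash
cat >> h.py <<'E'
from scipy.spatial.transform import Rotation as Ro
O=np.array([.512,-.129]); TH=-.132
EX=np.array([np.cos(TH),np.sin(TH)]); EY=np.array([-EX[1],EX[0]])
def mould(x,y): return O+x*EX+y*EY   # m
def tomould(p): p=np.asarray(p)[:2]-O; return np.array([p@EX,p@EY])
def plan(o,x,y,z):
    """shift (tool axes) and turn to mould point, tool y along mould -y"""
    R=Ro.from_rotvec(o["tool_rot"]); p=np.r_[mould(x,y),z]
    Rt=Ro.from_matrix(np.c_[np.r_[EX,0],np.r_[-EY,0],[0,0,-1]])
    return (R.inv().apply(p-o["tool_pos"])).round(4),(R.inv()*Rt).as_rotvec().round(3)
E
python3 -c "
from station import ctrl
from h import *
o=ctrl.get_obs();print(plan(o,0,-.068,.18),tomould(o['tool_pos']))"
```

```text
(array([ 0.4295, -0.2971,  0.025 ]), array([-0.002,  0.   ,  0.411])) [-0.27511619 -0.51192474]
```

```bash
python3 -m jog '[[[0.04,-0.028,0],[0,0,0.14]],[[0.08,-0.055,0],[0,0,0.28]],[[0.12,-0.083,0],[0,0,0.411]],[[0.16,-0.11,0.01],[0,0,0.411]],[[0.2,-0.14,0.02],[0,0,0.411]]]' 0 40
python3 -c "
from station import ctrl
from h import *
o=ctrl.get_obs();print(plan(o,0,-.068,.18))"
```

```text
t: 0.6
tool_pos: [0.3261, -0.4105, 0.1854]
tool_rot: [3.134, -0.208, 0.001]
contact_force: [1.1, 0.0, -0.6]
opening: 0.012
grip_force: 0.0
(array([ 0.147 , -0.2356,  0.0054]), array([ 0.   , -0.001, -0.001]))
```

```bash
python3 -m jog '[[[0.025,-0.04,0],[0,0,0]],[[0.05,-0.08,0],[0,0,0]],[[0.075,-0.12,0],[0,0,0]],[[0.1,-0.16,0],[0,0,0]],[[0.125,-0.2,0],[0,0,0]]]' >/dev/null
python3 -m jog '[[[0,0,0],[0,0,0]],[[0,0,0],[0,0,0]],[[0,0,0],[0,0,0]]]'
python3 -c "
from station import ctrl
from h import *
o=ctrl.get_obs();print(plan(o,0,-.068,.072))"
```

```text
t: 1.4
tool_pos: [0.4749, -0.2306, 0.1853]
tool_rot: [-3.135, 0.209, 0.001]
contact_force: [0.0, -0.2, 0.2]
opening: -0.0001
grip_force: 0.0
(array([ 0.0235, -0.0377,  0.1133]), array([ 0.   ,  0.001, -0.001]))
```

```bash
python3 -m jog '[[[0.024,-0.038,0.02],[0,0,0]],[[0.024,-0.038,0.06],[0,0,0]],[[0.024,-0.038,0.06],[0,0,0]],[[0.024,-0.038,0.06],[0,0,0]],[[0.024,-0.038,0.06],[0,0,0]]]'
python3 - <<'E'
from station import ctrl, optics
from h import *
o=ctrl.get_obs();print(plan(o,0,-.068,.072))
cv2.imwrite("pics/w1.png",optics.get_image("wrist")["image"])
im=optics.get_image("scene")["image"][200:380,110:310]
cv2.imwrite("pics/s1.png",cv2.resize(im,None,fx=3,fy=3,interpolation=2))
E
```

```text
t: 1.9
tool_pos: [0.5047, -0.1973, 0.1278]
tool_rot: [3.133, -0.21, 0.004]
contact_force: [-0.2, -0.3, 0.8]
opening: 0.0005
grip_force: 0.0
(array([-0.0019, -0.0008,  0.0558]), array([ 0.001, -0.003, -0.002]))
```

View pics/w1.png

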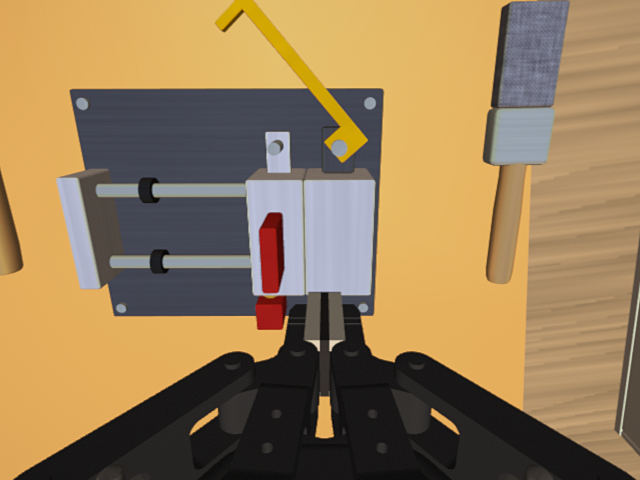

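View pics/s1.png

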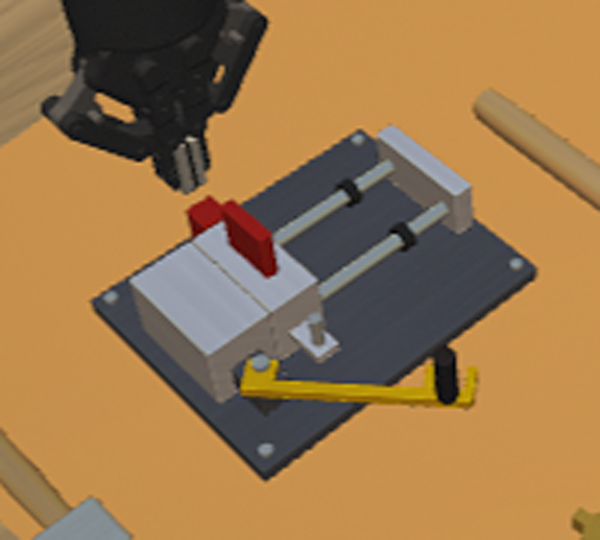

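The wrist view has the shut fingertips at (325,300), over the fixed half, with the lug at (270,250) just to the +y side and aligned with them. I'll go down and push.

```bash
python3 -m jog '[[[0,0,0.025],[0,0,0]],[[0,0,0.045],[0,0,0]],[[0,0,0.053],[0,0,0]],[[0,0,0.053],[0,0,0]],[[0,-0.005,0.053],[0,0,0]]]'
python3 -m jog '[[[0,-0.008,0],[0,0,0]],[[0,-0.016,0],[0,0,0]],[[0,-0.024,0],[0,0,0]],[[0,-0.032,0],[0,0,0]],[[0,-0.04,0],[0,0,0]]]'
```

```text
t: 2.5
tool_pos: [0.5057, -0.1915, 0.0741]
tool_rot: [3.134, -0.209, 0.003]
contact_force: [-0.6, 0.5, 0.3]
opening: -0.0003
grip_force: 0.0
t: 3.0
tool_pos: [0.5103, -0.1502, 0.0728]
tool_rot: [3.135, -0.207, 0.0]
contact_force: [-0.0, 0.6, -0.2]
opening: -0.0002
grip_force: 0.0
```

```bash
python3 -m jog '[[[0,-0.008,0],[0,0,0]],[[0,-0.016,0],[0,0,0]],[[0,-0.022,0],[0,0,0]],[[0,-0.027,0],[0,0,0]],[[0,-0.030,0],[0,0,0]]]'
python3 -m jog '[[[0,-0.002,0],[0,0,0]],[[0,-0.004,0],[0,0,0]],[[0,-0.006,0],[0,0,0]],[[0,-0.008,0],[0,0,0]]]'
python3 -c "
from station import ctrl
from h import *
o=ctrl.get_obs();print(tomould(o['tool_pos']))"
```

```text
t: 3.5
tool_pos: [0.5142, -0.1209, 0.0727]
tool_rot: [3.135, -0.207, -0.0]
contact_force: [-0.8, -0.2, -0.3]
opening: -0.0001
grip_force: 0.0
t: 3.9
tool_pos: [0.5152, -0.1134, 0.0727]
tool_rot: [3.135, -0.208, -0.0]
contact_force: [-0.2, -0.1, 0.7]
opening: 0.0
grip_force: 0.0
[0.00110861 0.01585837]
```

```bash
python3 - <<'E'
from station import optics
from h import *
im=optics.get_image("scene")["image"][200:380,110:310]
cv2.imwrite("pics/s2.png",cv2.resize(im,None,fx=3,fy=3,interpolation=2))
E
```

```text
(no output)
```

View pics/s2.png

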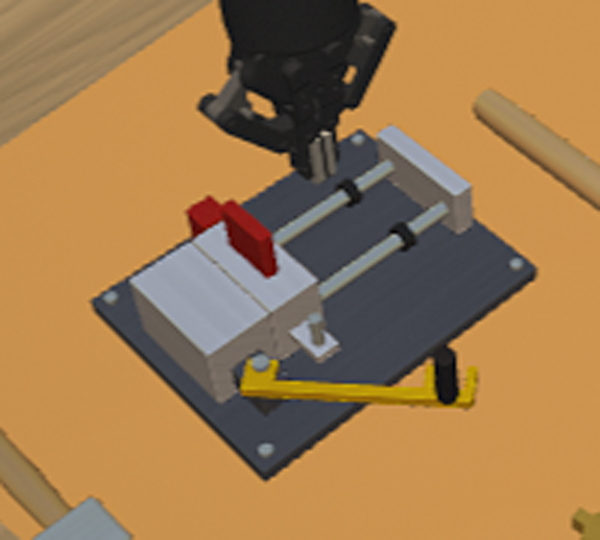

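The mould is still shut. The fingertips, at about (320,175) in the crop, passed the lug on its −x side, so I need to reconcile the TCP with the cameras.

```bash
python3 - <<'E'
from station import optics,ctrl
from h import *
import pickle
o=ctrl.get_obs(); print(o["tool_pos"],o["q"])
for n in("scene","top"):
    r=optics.get_image(n)
    def pr(p): return cv2.projectPoints(np.array([p],float),np.array(r["rvec"],float),np.array(r["tvec"],float),np.array([[r["fx"],0,r["cx"]],[0,r["fy"],r["cy"]],[0,0,1.]]),None)[0].ravel().round(1)
    print(n,"tcp",pr(o["tool_pos"]),"lug",pr(np.r_[mould(0,-.037),.098]),"knob",pr([.6561,-.1596,.085]))
    for k,v in dict(c00=(-.085,-.11),c10=(.095,-.11),c11=(.095,.11),c01=(-.085,.11)).items(): print(k,pr(np.r_[mould(*v),.012]))
    if n=="scene":
        h=cv2.cvtColor(r["image"],cv2.COLOR_BGR2HSV); m=((h[...,0]<6)|(h[...,0]>174))&(h[...,1]>150)&(h[...,2]>80); m[:230]=0;m[340:]=0;m[:,:140]=0
        for b in blobs(m,15):print(b[:3])
im=r["image"][205:340,340:470]
cv2.imwrite("pics/t2.png",cv2.resize(im,None,fx=4.4,fy=4.4,interpolation=2))
E
```

```text
[ 0.51519363 -0.11315325  0.0726926 ] [-3.57472476e-01 -5.87871536e-02  1.95501138e+00  2.41963609e-04
  1.24543818e+00  1.34554585e+00]
scene tcp [216.9 266.7] lug [191.3 272.2] knob [257.7 315.6]
c00 [139.1 299.1]
c10 [197.1 356.7]
c11 [288.7 288. ]
c01 [229.5 241.7]
(np.int32(339), array([188.6, 276.8]), array([173, 266,  29,  26], dtype=int32))
top tcp [400.1 288.3] lug [427.9 292.7] knob [422.1 220.8]
c00 [447.5 332.4]
c10 [456.2 252.2]
c11 [359.1 240.2]
c01 [349.4 320. ]
```

View pics/t2.png

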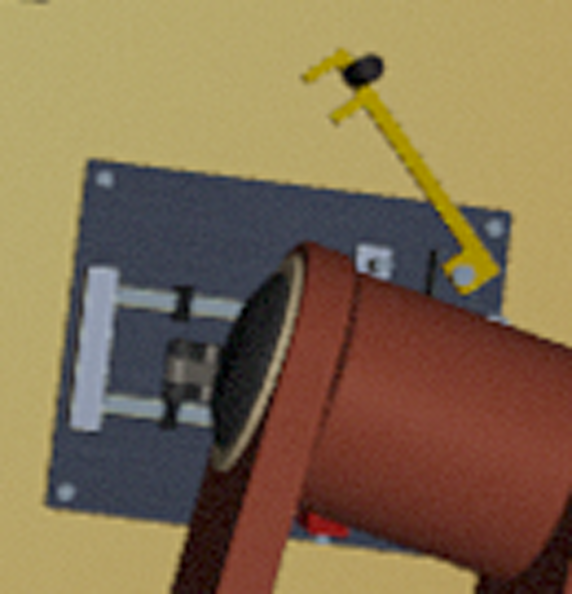

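```bash
python3 - <<'E'
from station import optics,ctrl
from h import *
import pickle
r=pickle.load(open("d0.pkl","rb"))["scene"]
K=lambda r:np.array([[r["fx"],0,r["cx"]],[0,r["fy"],r["cy"]],[0,0,1.]])
pr=lambda r,p:cv2.projectPoints(np.array([p],float),np.array(r["rvec"],float),np.array(r["tvec"],float),K(r),None)[0].ravel().round(1)
print("scene s1 tcp",pr(r,[.5047,-.1973,.1278]),"seen ~172,263; z-0..+30mm",pr(r,[.5047,-.1973,.1578]))
o=ctrl.get_obs(); w=optics.get_image("wrist"); M=np.array(w["mount"]); print(M.round(3))
def prw(pt):
    c=np.linalg.inv(M)@np.r_[pt,1]; return (K(w)@c[:3]/c[2])[:2].round(1)
R=Ro.from_rotvec([3.133,-.21,.004]); t=np.array([.5047,-.1973,.1278])
tt=lambda p:R.inv().apply(np.asarray(p)-t)
print("w1 tcp",prw([0,0,0]))
for n,p in dict(lugtop=(0,-.037,.098),c11=(.095,.11,.012),c10=(.095,-.11,.012),c01=(-.085,.11,.012),pin=(.058,-.037,.056),hinge=(.058,-.0775,.05)).items():
    print(n,prw(tt(np.r_[mould(*p[:2]),p[2]])))
E
```

```text
scene s1 tcp [174.3 270.8] seen ~172,263; z-0..+30mm [171.3 258.7]
[[ 0.    -0.948 -0.317  0.082]
 [ 1.     0.     0.001 -0.001]
 [-0.001 -0.317  0.948 -0.17 ]
 [ 0.     0.     0.     1.   ]]
w1 tcp [325.5 284. ]
lugtop [269.  263.8]
c11 [68.6 90.8]
c10 [383.5  90.4]
c01 [113.6 317.9]
pin [273.7 151.1]
hinge [338.6 150. ]
```

Everything in the scene matches the tool pose except the fingertips, which appear about 20 mm higher than the TCP says. They went over the lug. I'll go back and descend further, watching the force.

```bash
python3 -m jog '[[[0,0,-0.04],[0,0,0]],[[0,0.03,-0.05],[0,0,0]],[[0,0.065,-0.05],[0,0,0]],[[0,0.087,-0.04],[0,0,0]],[[0,0.087,-0.02],[0,0,0]]]' >/dev/null
python3 -m jog '[[[0,0,0.015],[0,0,0]],[[0,0,0.023],[0,0,0]],[[0,0,0.028],[0,0,0]],[[0,0,0.031],[0,0,0]],[[0,0,0.034],[0,0,0]]]'
python3 - <<'E'
from station import ctrl
from h import *
o=ctrl.get_obs();print(o["contact_force"],tomould(o["tool_pos"]))
E
```

```text
t: 5.1
tool_pos: [0.5043, -0.1996, 0.0591]
tool_rot: [3.134, -0.206, 0.002]
contact_force: [-0.1, -0.4, -1.0]
opening: 0.0001
grip_force: 0.0
[-0.08158275 -0.36858949 -0.98934826] [ 0.00160506 -0.07097031]
```

```bash
python3 -m jog '[[[0,0,0.002],[0,0,0]],[[0,0,0.004],[0,0,0]],[[0,0,0.006],[0,0,0]],[[0,0,0.006],[0,0,0]]]'; python3 -m jog '[[[0,0,0.002],[0,0,0]],[[0,0,0.004],[0,0,0]],[[0,0,0.006],[0,0,0]],[[0,0,0.006],[0,0,0]]]'
```

```text
t: 5.5
tool_pos: [0.5036, -0.1996, 0.0525]
tool_rot: [-3.135, 0.207, 0.0]
contact_force: [0.5, -0.2, -0.5]
opening: -0.0
grip_force: 0.0
t: 5.9
tool_pos: [0.5034, -0.1995, 0.0462]
tool_rot: [-3.134, 0.207, 0.001]
contact_force: [-0.7, -0.7, 0.2]
opening: 0.0003
grip_force: 0.0
```

```bash
python3 -m jog '[[[0,-0.007,0],[0,0,0]],[[0,-0.014,0],[0,0,0]],[[0,-0.018,0],[0,0,0]],[[0,-0.021,0],[0,0,0]],[[0,-0.024,0],[0,0,0]]]'; python3 -m jog '[[[0,-0.004,0],[0,0,0]],[[0,-0.008,0],[0,0,0]],[[0,-0.012,0],[0,0,0]]]'
```

```text
t: 6.4
tool_pos: [0.5067, -0.1782, 0.0469]
tool_rot: [3.129, -0.206, 0.0]
contact_force: [-1.2, -7.7, -2.3]
opening: 0.0001
grip_force: 4.0
t: 6.7
tool_pos: [0.5085, -0.1635, 0.0468]
tool_rot: [3.134, -0.207, -0.0]
contact_force: [-0.1, -3.4, -0.3]
opening: -0.0002
grip_force: 1.3
```

The lug is engaged and the half is past the catch. I'll keep pushing.

```bash
python3 -m jog '[[[0,-0.007,0],[0,0,0]],[[0,-0.014,0],[0,0,0]],[[0,-0.021,0],[0,0,0]],[[0,-0.028,0],[0,0,0]],[[0,-0.035,0],[0,0,0]]]'; python3 -m jog '[[[0,-0.004,0],[0,0,0]],[[0,-0.008,0],[0,0,0]],[[0,-0.011,0],[0,0,0]],[[0,-0.013,0],[0,0,0]]]'
python3 - <<'E'
from station import ctrl
from h import *
o=ctrl.get_obs();print(o["contact_force"],tomould(o["tool_pos"]))
E
```

```text
t: 7.2
tool_pos: [0.5131, -0.1287, 0.0467]
tool_rot: [3.135, -0.207, -0.0]
contact_force: [-0.2, -3.7, -0.9]
opening: -0.0
grip_force: 1.7
t: 7.6
tool_pos: [0.5148, -0.1161, 0.0468]
tool_rot: [-3.135, 0.207, 0.0]
contact_force: [0.3, -2.0, 1.1]
opening: 0.0003
grip_force: 1.2
[ 0.25862406 -2.03070176  1.07959526] [0.00110545 0.01317803]
```

Force is still only friction, so it isn't at the stop yet. I'll go on in small steps.

```bash
python3 -m jog '[[[0,-0.002,0],[0,0,0]],[[0,-0.004,0],[0,0,0]],[[0,-0.005,0],[0,0,0]],[[0,-0.005,0],[0,0,0]]]'; python3 -m jog '[[[0,-0.001,0],[0,0,0]],[[0,-0.002,0],[0,0,0]],[[0,-0.003,0],[0,0,0]],[[0,-0.003,0],[0,0,0]]]'
```

```text
t: 8.0
tool_pos: [0.5149, -0.1155, 0.0469]
tool_rot: [3.126, -0.206, -0.001]
contact_force: [-3.8, -15.6, -1.3]
opening: 0.0
grip_force: 8.1
t: 8.4
tool_pos: [0.5149, -0.1155, 0.047]
tool_rot: [3.12, -0.206, -0.002]
contact_force: [-4.9, -25.5, -2.1]
opening: 0.0
grip_force: 13.1
```

The stops are reached at 25 N, and the TCP's y agrees with the finger half-thickness. Now I'll back off, lift and go over the knob.

```bash
python3 -m jog '[[[0,0.01,0],[0,0,0]],[[0,0.022,0],[0,0,0]],[[0,0.022,-0.03],[0,0,0]],[[0,0.022,-0.07],[0,0,0]],[[0,0.022,-0.1],[0,0,0]]]'
python3 - <<'E'
from station import ctrl,optics
from h import *
o=ctrl.get_obs();k=tomould([.6561,-.1596]);print(k,plan(o,*k,.1))
im=optics.get_image("scene")["image"][200:380,110:310]
cv2.imwrite("pics/s3.png",cv2.resize(im,None,fx=3,fy=3,interpolation=2))
E
```

```text
t: 8.9
tool_pos: [0.5134, -0.1301, 0.1486]
tool_rot: [-3.134, 0.208, -0.002]
contact_force: [0.7, -0.1, 0.7]
opening: 0.0001
grip_force: 0.0
[ 0.1468739  -0.01136779] (array([0.1453, 0.0104, 0.0488]), array([-0.001, -0.001, -0.   ]))
```

View pics/s3.png

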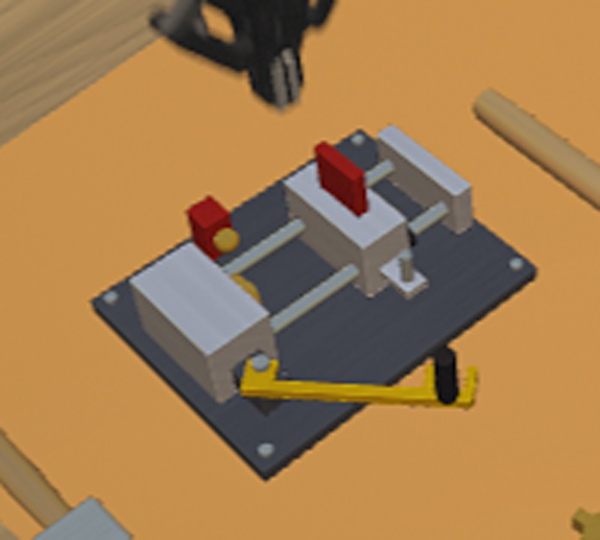

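The half now sits against the collars, fully open, and the hook is still out. Next the knob.

```bash
python3 -m jog '[[[0.04,0.005,0],[0,0,0]],[[0.085,0.009,0],[0,0,0]],[[0.125,0.01,0],[0,0,0]],[[0.145,0.01,0.02],[0,0,0]],[[0.145,0.01,0.045],[0,0,0]]]' 0.5 30 >/dev/null; python3 -m jog '[[[0,0,0],[0,0,0]],[[0,0,0],[0,0,0]]]'
python3 - <<'E'
from station import ctrl
from h import *
o=ctrl.get_obs();k=tomould([.6561,-.1596]);print(plan(o,*k,.03))
E
```

```text
t: 9.65
tool_pos: [0.6546, -0.1588, 0.1007]
tool_rot: [-3.133, 0.207, 0.003]
contact_force: [-0.4, 0.5, 0.9]
opening: 0.043
grip_force: 0.0
(array([0.0017, 0.0007, 0.0707]), array([-0.001,  0.002, -0.   ]))
```

```bash
python3 -m jog '[[[0.001,0,0.025],[0,0,0]],[[0.001,0,0.045],[0,0,0]],[[0.001,0,0.06],[0,0,0]],[[0.001,0,0.066],[0,0,0]],[[0.001,0,0.068],[0,0,0]]]'
python3 -m jog '[[[0,0,0],[0,0,0]],[[0,0,0],[0,0,0]],[[0,0,0],[0,0,0]],[[0,0,0],[0,0,0]]]' 0 20
```

```text
t: 10.15
tool_pos: [0.6563, -0.1594, 0.0338]
tool_rot: [-3.135, 0.208, -0.0]
contact_force: [-0.1, -0.6, 0.4]
opening: 0.0425
grip_force: 0.0
t: 10.55
tool_pos: [0.657, -0.1599, 0.035]
tool_rot: [3.134, -0.207, 0.003]
contact_force: [-1.4, -2.1, 3.7]
opening: 0.0128
grip_force: 20.6
```

The knob is gripped at 12.8 mm opening. Now to work out the arc.

```bash
python3 - <<'E'
from station import ctrl
from h import *
o=ctrl.get_obs();c=tomould(o["tool_pos"]);h=np.array([.058,-.0775]);d=c-h
print(c,np.hypot(*d)); a0=np.arctan2(d[0],d[1]);print(a0-.117)
for a in np.linspace(a0,.117-.01,11)[1:]:
    p=h+.1113*np.array([np.sin(a),np.cos(a)])-c; print((p*[1,-1]).round(4))
E
```

```text
[ 0.14784411 -0.01156127] 0.11144451125726541
0.8206636527462564
[-0.0059 -0.0071]
[-0.0122 -0.0138]
[-0.0191 -0.02  ]
[-0.0265 -0.0256]
[-0.0343 -0.0305]
[-0.0425 -0.0348]
[-0.051  -0.0384]
[-0.0598 -0.0412]
[-0.0688 -0.0434]
[-0.078  -0.0447]
```

```bash
python3 -m jog '[[[-0.006,-0.007,0],[0,0,0]],[[-0.012,-0.014,0],[0,0,0]],[[-0.019,-0.02,0],[0,0,0]],[[-0.0265,-0.0255,0],[0,0,0]],[[-0.034,-0.0305,0],[0,0,0]]]'
python3 -m jog '[[[-0.0085,-0.0045,0],[0,0,0]],[[-0.017,-0.008,0],[0,0,0]],[[-0.026,-0.011,0],[0,0,0]],[[-0.035,-0.013,0],[0,0,0]],[[-0.042,-0.014,0],[0,0,0]]]'
python3 -m jog '[[[-0.001,0,0],[0,0,0]],[[-0.002,0,0],[0,0,0]],[[-0.003,0,0],[0,0,0]],[[-0.003,0,0],[0,0,0]]]'
python3 - <<'E'
from station import ctrl
from h import *
o=ctrl.get_obs();print(tomould(o["tool_pos"]))
E
```

```text
t: 11.05
tool_pos: [0.6272, -0.1242, 0.0349]
tool_rot: [3.134, -0.206, 0.004]
contact_force: [0.5, -3.3, 5.7]
opening: 0.0129
grip_force: 20.8
t: 11.55
tool_pos: [0.5904, -0.1067, 0.0355]
tool_rot: [3.131, -0.207, 0.019]
contact_force: [20.1, -10.4, -8.9]
opening: 0.0131
grip_force: 19.7
t: 11.95
tool_pos: [0.5903, -0.1067, 0.0356]
tool_rot: [3.131, -0.208, 0.028]
contact_force: [19.8, -8.3, -8.3]
opening: 0.0133
grip_force: 19.7
[0.07468087 0.03245405]
```

20 N of resistance at x 74.7 mm where 71 was expected, so the hook is either home or hung up on something. I'll release, lift and look.

```bash
python3 -m jog '[[[0.003,0,0],[0,0,0]],[[0.003,0,0],[0,0,0]],[[0.003,0,0],[0,0,0]],[[0.003,0,0],[0,0,0]]]' 0.4
python3 -m jog '[[[0,0,-0.03],[0,0,0]],[[0,0,-0.07],[0,0,0]],[[0,0,-0.11],[0,0,0]],[[0.03,0,-0.13],[0,0,0]],[[0.03,0,-0.13],[0,0,0]]]'
python3 -m jog '[[[0,0,0],[0,0,0]],[[0,0,0],[0,0,0]]]' >/dev/null
python3 - <<'E'
from station import ctrl,optics
from h import *
o=ctrl.get_obs();w=optics.get_image("wrist");cv2.imwrite("pics/w2.png",w["image"])
r=optics.get_image("scene");im=r["image"]
M=np.array(w["mount"]);R=Ro.from_rotvec(o["tool_rot"])
K=np.array([[w["fx"],0,w["cx"]],[0,w["fy"],w["cy"]],[0,0,1.]])
for n,p in dict(knob=(.071,.033,.085),pin=(.058,.033,.056),hinge=(.058,-.0775,.05)).items():
    q=np.r_[R.inv().apply(np.r_[mould(*p[:2]),p[2]]-o["tool_pos"]),1];c=np.linalg.inv(M)@q;print(n,(K@c[:3]/c[2])[:2].round(1))
E
```

```text
t: 12.35
tool_pos: [0.5858, -0.1046, 0.0329]
tool_rot: [-3.134, 0.207, 0.003]
contact_force: [0.4, 0.1, -0.4]
opening: 0.0344
grip_force: 0.0
t: 12.85
tool_pos: [0.6206, -0.1101, 0.1689]
tool_rot: [3.133, -0.207, 0.014]
contact_force: [0.8, 0.8, 0.2]
opening: 0.0339
grip_force: 0.0
knob [326.  272.3]
pin [325.7 272.2]
hinge [464.  269.1]
```

View pics/w2.png

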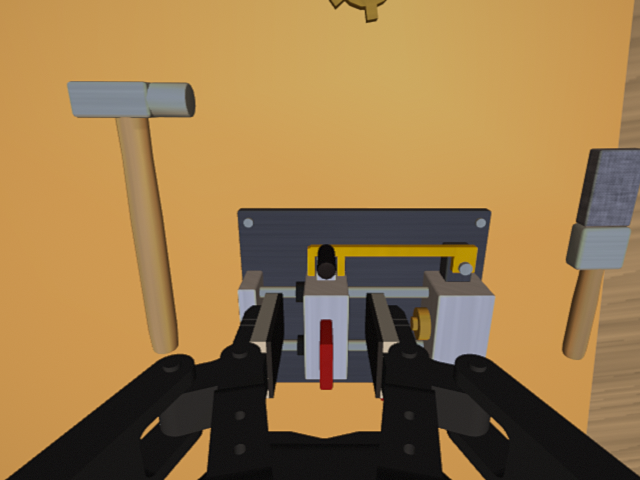

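The wrist view shows the fork around the pin below the knob at (326,268), and the bar level with the base edge. I'll check the angle numerically.

```bash
python3 - <<'E'
from h import *
im=cv2.imread("pics/w2.png");h=cv2.cvtColor(im,cv2.COLOR_BGR2HSV).astype(int)
yel=(h[...,0]>22)&(h[...,0]<32)&(h[...,1]>200)
dark=(im.max(2)<110)
xs=np.arange(350,440)
y1=[np.flatnonzero(yel[230:280,x])[0]+230 for x in xs]; y2=[np.flatnonzero(yel[230:280,x])[-1]+230 for x in xs]
x0=np.arange(260,470); y0=[np.flatnonzero(dark[190:230,x])[0]+190 for x in x0]
print(np.polyfit(xs,y1,1),np.polyfit(xs,y2,1),np.polyfit(x0,y0,1))
ka=(im.max(2)<50)[235:285,305:345]
for b in blobs(ka,20):print(b[:3])
E
```

```text
[7.24286727e-17 2.47000000e+02] [2.30212192e-16 2.55000000e+02] [1.1266476e-16 2.0800000e+02]
(np.int32(549), array([21. , 26.4]), array([12,  9, 20, 35], dtype=int32))
```

The bar is parallel to the base edge to about 0.01 rad, so the hook is home and the arm is clear.

```bash
python3 -m jog '[[[0,0,-0.03],[0,0,0]],[[0,0,-0.05],[0,0,0]],[[0,0,-0.05],[0,0,0]]]' && python3 -c "
from station import job
print(job.finish_job())"
```

```text
t: 13.45
tool_pos: [0.6177, -0.1096, 0.2166]
tool_rot: [3.134, -0.208, 0.007]
contact_force: [0.6, -0.2, 1.1]
opening: 0.0342
grip_force: 0.0
the job is handed in; nothing more can be done
None
```

The job is handed in at about 13.5 s: the mould is fully open against its stops, the hook's fork is home around the pin, the gripper has let go and moved clear, and the hammer, brush and casting were not touched; the hand-in returned no verdict.

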